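# Set the moderator and bring the carriage in to its position switch

### The arm

A 6-joint arm with a two-finger parallel gripper is mounted at the origin on the work surface. World frame = base frame: x ahead of the robot, y to its left, z up, the work surface at z = 0. Lengths are in mm, angles in rad, forces in N, time in s.
With the tool pointing down it reaches from about 300 to 775 mm from the base axis. Payload 14.6 kg.
Tool frame: the origin (TCP) lies midway between the tips of the shut fingers; the grasp point (between the pads) lies 19 mm behind it; z points along the fingers, y is the line along which they close (so a half turn about z gives the same grasp; the last joint's range is limited). The gripper opens to 94 mm and grips with 3 to 60 N. Pads are 16 mm wide; open, the fingers measure 119 mm over their backs; the gripper's body (75 mm by 177 mm) begins 78 mm behind the grasp point.
Start: joints at [1.184, 0.3, 1.521, -0, 1.321, -0.067], TCP at [172.904, 522.105, 205.446] pointing down, gripper open.
Joint ranges: [-3.03, 3.03], [-0.79, 2.21], [0.23, 2.52], [-1.04, 4.18], [0, 3.07], [-2.55, 2.55]. Speed limits (rad/s): [2.22, 2.22, 2.57, 3.14, 3.14, 3.14].

### API

Orientations are given as [roll, pitch, yaw] about the fixed x, y, z axes, in that order (R = Rz(yaw) Ry(pitch) Rx(roll)).
In Python, from cell import manip, camera gives the robot as it stands.
- The arm moves only by the tool move_arm, never from a script. Its arguments are lists of equal length, an entry for each row: "dp": the shift along the world's x, y, z in mm, a list of three; "rotation": the turn, a rotation vector about the world's x, y, z in rad, a list of three; "hand": the opening, from 0 (shut) to 1 (fully open). A call has 1 to 10 rows; each row shifts and turns the commanded pose from where the row before left it; what a row does not reach is not made up. A row lasts 1/8 s, in which the tool goes at most 62.5 mm and 10.7 degrees, less where a joint would pass 70% of its speed; a pose out of reach is approached as far as the arm can. A call with a gripper value outside its range is refused whole. The fingers move at their own pace and stop on an object; "newtons" is the grip in N (left out, the last holds). Time passes only in rows, so rows that do not move let the fingers close. It gives the time, the measured TCP pose, the force, the opening and the grip force at its end, in the units of the state.
- manip.read_state(): the state, without advancing time (a new reading comes with each control period).
- camera(name): name is "side" or "top" or "wrist"; returns a dict with "image" (384x512x3 uint8, red, green, blue), "fx", "fy", "cx", "cy" (pixels), "k1" (the pictures are not rectified: a ray, as slopes to the right and down, at radius r is drawn at 1 + k1 r^2 times it, then the intrinsics apply), "R" (3x3) and "t" (3): a world point X has camera coordinates R X + t; the wrist camera has in their place "mount" (4x4, takes a point from camera to tool coordinates, whose origin is the TCP and whose axes are the flange's). Camera axes: x right, y down, z forward; pixel columns grow to the right and rows downward; lengths in mm; the calibration is good to about 2 mm. A picture is of the moment at which its call begins: read the wrist's pose just before it. There is no depth.
- manip.sign_off(): hands the job in; it is judged then, once.
The state is a dict: "clock": time; "joints": joint angles; "qd": joint speeds; "effort": joint torques, N m; "eef_pos": TCP position; "eef_rot": TCP orientation; "wrist_force": force on the tool from outside, world axes, zero at the start; "moment": the same for the moment, N m; "finger_gap": finger opening in mm; "finger_force": force on a finger pad.
Only numpy, scipy, OpenCV 4.12 (cv2) and the standard library are available. Lean on these libraries where they do the work, as an engineer would, in place of code of your own. Each camera call takes 0.05 s, during which the arm holds its last target. There are 200 camera calls.

### The job

The slotted plastic moderator ring stands on the turntable of the sliding carriage: turn it until its slot squarely faces the pointer and the counter tube. Then push the carriage towards the counter until it presses the roller lever of the position switch just to its click, stop there without driving the lever on into its overtravel, and let go with the carriage standing there. Leave everything else on the table as it is.

Things in the scene. Friction and masses are not known exactly. Their poses are not given: they have to be found in the camera images.
- bench: counting bench, fixed to the table: aluminium plate 300 x 520 x 12 mm with two rails along its y axis. Origin on the table, midway between the rails; in this frame the plate spans x -105..195, y -260..260 mm and the carriage slides along +y towards the counter. The grey limit switch body stands at x 139..181, y 91..194 mm, up to 53 mm high, its lever hub up to 71 mm
- counter_face (a point): centre of the counter's front face: an aluminium tube 54 mm thick lying along bench y at x = 0, its axis 88 mm above the table, its face at bench y = 133 mm; clamps and stand behind the face, up to 136 mm high
- handle (a point): middle of the carriage's handle, a steel bar 12 mm thick and 120 mm long, level, across the rails (along bench x), its axis 105 mm above the table; it stands on the carriage's tail, 145 mm behind the moderator's axis (73 mm behind the ring's outer face). It can be gripped from above or pushed
- carriage (a joint): travel of the carriage along bench +y, in m. Drag about 7 N, it stays where it is left. The striker meets the roller at 0.115, the switch clicks at 0.137, the lever's permitted movement ends at 0.147, rail stops at 0.170. Moderator, turntable, pointer, striker and handle ride on it; the moderator's axis is at bench x = 0, y = -110 mm + this value
- striker (a point): centre of the front (+y) face of the striker block on the carriage, a steel block 30 mm wide and 32 mm high that pushes the roller; 66 mm above the table, at bench x = 85 mm, 95 mm ahead of the moderator's axis
- drum_top (a point): on the moderator's vertical axis at its top face, 122 mm above the table. An ivory polyethylene ring, outer radius 72 mm, inner 42 mm, from 54 to 122 mm above the table; open on top, empty but for a holder 40 mm wide, 10 mm high in the middle. Fixed on a turntable 160 mm wide (top 54 mm up) that turns either way, with 0.18 N m drag, and stays put
- slot (a point): middle of the moderator's single slot, at the ring's outer face (72 mm from the axis), 88 mm above the table. The slot is 50 mm wide, with parallel sides, cut right through the 30 mm wall over its full height and open at the top, so closed fingers fit into it from above and can push on its sides
- pointer (a point): tip of the small fixed steel pointer on the carriage deck, 57 mm above the table, 84 mm from the moderator's axis towards the counter (bench +y). The slot faces it when the slot's middle lies on the line from the axis to the tip
- roller (a point): centre of the black roller (22 mm wide, 14 mm high, 69 mm above the table) at the end of the switch's steel lever. The lever is 75 mm long from its pivot at bench x = 160, y = 111 mm, and at rest points along bench -x, over the path of the striker block
- lever (a joint): angle of the roller lever in rad: 0 at rest, growing as the roller is pushed along bench +y; a spring of 0.5 N m/rad returns it (about 3 N at the roller at the click). The contacts click over at 0.30 rad (roller pushed 22 mm); the permitted movement ends at 0.44 rad (roller pushed 32 mm), beyond which the switch is strained and damaged
- shell_b: bystander: steel hemispherical shell, 112 mm wide, 50 mm high, on the table at the left; origin under its middle
- block: bystander: ivory plastic block 60 x 120 x 50 mm on the table on the robot's side of the bench; origin under its middle
- sleeve: bystander: upright ivory plastic tube, 68 mm wide and 75 mm high, standing on the bench plate between the wrench and the switch; origin under its middle
- wrench: bystander: steel wrench 150 mm long lying on the bench plate beside the rails
- pot: bystander: round lead pot with a knobbed lid, 72 mm wide, 99 mm high, at the right; origin under its middle
- survey_meter: bystander: grey survey meter 90 x 170 x 65 mm with a carrying handle up to 113 mm high, at the right; origin under its middle
- screwdriver: bystander: screwdriver 180 mm long lying on the table on the robot's side of the bench

How it is judged:
By the outcome, as a careful person would: the job done as asked, in the order asked, and still so for the second after the job is handed in, with the robot touching nothing.
It also fails if it takes over 67 s, if anything falls off the work surface, if the arm or the gripper's body presses on something with over 40 N, if the wrist force passes 120 N, or if a joint passes its speed limit or range.

## Working session

There is one attempt and no reset: what is moved stays moved. The work goes in short steps, Python scripts to look and compute and a tool call to move; the robot and the scene stay as the last step left them, time stands still between calls to the robot, and variables do not carry over. Pictures are saved under pics/ and viewed, at most 10 in all, crops included, and the job is handed in when it is done.

Besides the shell and the picture viewer there is one more tool, called after "Request:" as name(argument=value, ...) on one line, values as JSON. move_arm: Moves the arm, as the interface text tells. Its arguments: {"type":"object","properties":{"dp":{"type":"array","items":{"type":"array","items":{"type":"number"}}},"rotation":{"type":"array","items":{"type":"array","items":{"type":"number"}}},"hand":{"type":"array","items":{"type":"number"}},"newtons":{"type":"number"}},"required":["dp","rotation","hand"]}

```bash
mkdir -p pics; cat > h.py <<'E'
import numpy as np, cv2
from cell import manip, camera
def ray(c,u,v):
    K=np.array([[c['fx'],0,c['cx']],[0,c['fy'],c['cy']],[0,0,1.]])
    d=np.array([(u-c['cx'])/c['fx'],(v-c['cy'])/c['fy']]); s=d.copy()
    for _ in range(20): s=d/(1+c['k1']*(s@s))
    R=np.array(c['R']);t=np.array(c['t'])
    return -R.T@t, R.T@np.array([s[0],s[1],1])
def onz(c,u,v,z):
    o,d=ray(c,u,v); return (o+d*(z-o[2])/d[2])
def proj(c,X):
    p=np.array(c['R'])@np.array(X,float)+np.array(c['t']); s=p[:2]/p[2]; s=s*(1+c['k1']*(s@s))
    return np.array([c['fx']*s[0]+c['cx'],c['fy']*s[1]+c['cy']])
def snap(n,f,crop=None,k=1.5):
    c=camera(n); im=c['image'][:,:,::-1]
    cv2.imwrite('pics/raw_'+f,im)
    if crop: im=im[crop[1]:crop[3],crop[0]:crop[2]]
    cv2.imwrite('pics/'+f,cv2.resize(im,None,fx=k,fy=k,interpolation=cv2.INTER_CUBIC)); return c
E
python3 - <<'E'
from h import *
import pickle
for n in('top','side'):
    c=snap(n,n+'1.png'); pickle.dump(c,open(n+'.pkl','wb')); print(n,c['fx'],c['k1'],-np.array(c['R']).T@c['t'])
print(manip.read_state())
E
```

```text
top 355.512290550777 -0.017332402831536847 [ 461.60103845   48.89317668 1299.56069424]
side 394.88933313441373 -0.10304363604366197 [ 147.77414383 -876.70462247 1056.62291965]
{'clock': 0.1, 'joints': array([ 1.18439020e+00,  3.00410685e-01,  1.52149693e+00,  8.53056619e-07,
        1.32072370e+00, -6.66110901e-02]), 'qd': array([-2.35726261e-03, -4.74140806e-04, -2.56441673e-03, -3.05780414e-04,
        7.77389338e-05, -4.05461555e-04]), 'effort': array([-8.43104754e-04, -5.32653880e+01, -3.53273535e+01,  7.08963582e-02,
        2.35901383e-02, -5.14088356e-05]), 'eef_pos': array([172.82488598, 521.89568596, 204.95507421]), 'eef_rot': array([-3.14055635e+00, -6.99598135e-05,  2.82179737e+00]), 'wrist_force': array([-0.48099656, -0.44438814, -0.06905526]), 'moment': array([-0.02889402, -0.00130954,  0.01140669]), 'finger_force': 0.0, 'finger_gap': 93.83105343338919}
```

View pics/top1.png

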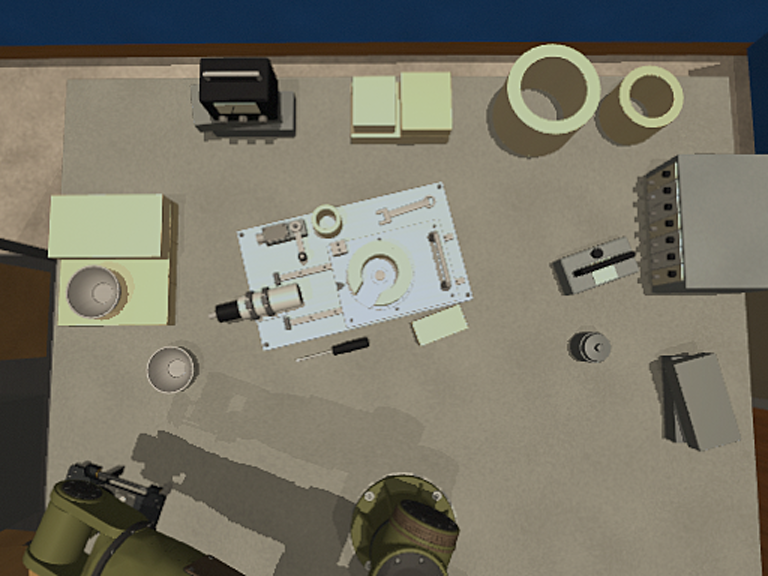

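View pics/side1.png

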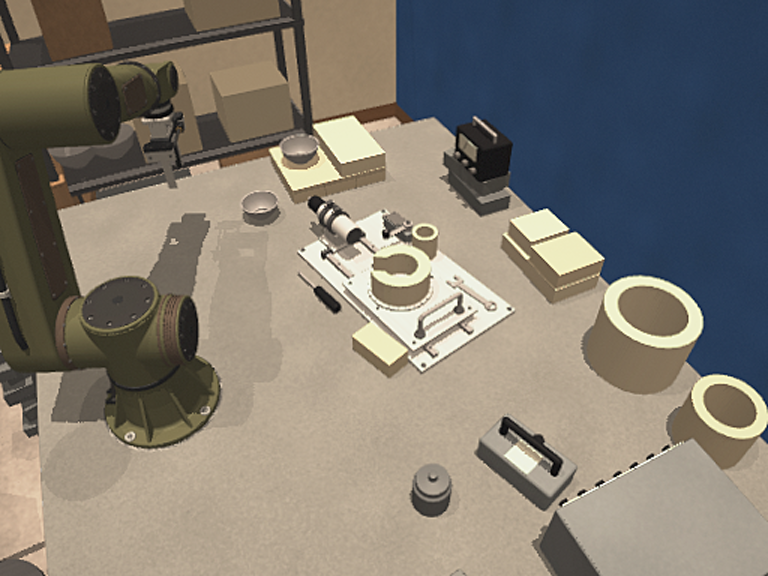

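The top view shows the bench turned slightly, with the counter at left. The ring centre is near (380,273), its slot faces lower-left near (357,293), the pointer is near (339,286) and the handle near (440,262). Next I measure these.

```bash
cat > m.py <<'E'
from h import *
import pickle
c=pickle.load(open('top.pkl','rb')); im=c['image']; hsv=cv2.cvtColor(im,cv2.COLOR_RGB2HSV)
# plate: bluish white
m=((hsv[...,2]>185)&(im[...,2].astype(int)>=im[...,0]-2)).astype(np.uint8)*255
m[:,:140]=0;m[:,330:]=0;m[:110]=0;m[240:]=0
m=cv2.morphologyEx(m,cv2.MORPH_OPEN,np.ones((3,3)))
cs=max(cv2.findContours(m,0,2)[0],key=cv2.contourArea)
P=np.array([onz(c,u,v,12)[:2] for u,v in cs[:,0]],np.float32)
r=cv2.minAreaRect(P);print('plate',r)
box=cv2.boxPoints(r);print(box)
# ring ivory on z=122
g=((hsv[...,1]>25)&(hsv[...,2]>200)&(hsv[...,0]<45)).astype(np.uint8)*255
w=np.zeros_like(g);cv2.circle(w,(253,182),30,255,-1);g&=w
ys,xs=np.nonzero(g);Q=np.array([onz(c,u,v,122)[:2] for u,v in zip(xs,ys)],np.float32)
print('ring circ',cv2.minEnclosingCircle(Q),len(Q))
vis=im[110:240,135:325,::-1].copy()
vis2=cv2.cvtColor(cv2.bitwise_or(m//2,g)[110:240,135:325],cv2.COLOR_GRAY2BGR)
cv2.imwrite('pics/v1.png',cv2.resize(np.vstack([vis,vis2]),None,fx=2.2,fy=2.2,interpolation=cv2.INTER_CUBIC) if 0 else np.hstack([cv2.resize(a,None,fx=4 if i==0 else 1,fy=4,interpolation=cv2.INTER_CUBIC) for i,a in enumerate([vis])]))
cv2.imwrite('pics/m1.png',vis2)
E
python3 m.py
```

```text
plate ((632.1090698242188, 78.37928771972656), (296.49200439453125, 439.94720458984375), 13.465349197387695)
[[ 436.71576  257.7859 ]
 [ 539.1607  -170.0676 ]
 [ 827.5024  -101.02731]
 [ 725.05743  326.82617]]Traceback (most recent call last):
  File "m.py", line 16, in <module>
    print('ring circ',cv2.minEnclosingCircle(Q),len(Q))
                      ~~~~~~~~~~~~~~~~~~~~~~^^^
cv2.error: OpenCV(4.12.0) /io/opencv/modules/imgproc/src/shapedescr.cpp:201: error: (-215:Assertion failed) count >= 0 && (depth == CV_32F || depth == CV_32S) in function 'minEnclosingCircle'
```

```bash
cat > m2.py <<'E'
from h import *
import pickle
c=pickle.load(open('top.pkl','rb')); im=c['image']; hsv=cv2.cvtColor(im,cv2.COLOR_RGB2HSV)
for p in [(238,183),(268,168),(275,150),(240,195)]: print(p,im[p[1],p[0]],hsv[p[1],p[0]])
C=[onz(c,u/1.5,v/1.5,12)[:2] for u,v in [(237,233),(442,183),(472.5,298),(265,350)]]
C=np.array(C);print(C.round(1),np.linalg.norm(np.roll(C,-1,0)-C,axis=1).round(1))
g=((hsv[...,1]>28)&(hsv[...,2]>150)).astype(np.uint8)*255
w=np.zeros_like(g);cv2.circle(w,(253,182),32,255,-1);g&=w
ys,xs=np.nonzero(g);print(len(xs))
if len(xs):
    Q=np.array([onz(c,u,v,122)[:2] for u,v in zip(xs,ys)],np.float32); print(cv2.minEnclosingCircle(Q))
vis=im[115:240,150:325,::-1]
cv2.imwrite('pics/v1.png',cv2.resize(vis,None,fx=4.5,fy=4.5,interpolation=cv2.INTER_CUBIC))
E
python3 m2.py
```

```text
(238, 183) [188 199 179] [ 47  26 199]
(268, 168) [188 199 176] [ 44  29 199]
(275, 150) [183 195 199] [ 98  21 199]
(240, 195) [191 202 212] [104  25 212]
[[ 701.7  399.8]
 [ 823.2 -104.1]
 [ 538.4 -172.9]
 [ 417.1  327.6]] [518.3 293.  514.9 293.7]
233
((581.2537231445312, 77.3993911743164), 95.65794372558594)
```

View pics/v1.png

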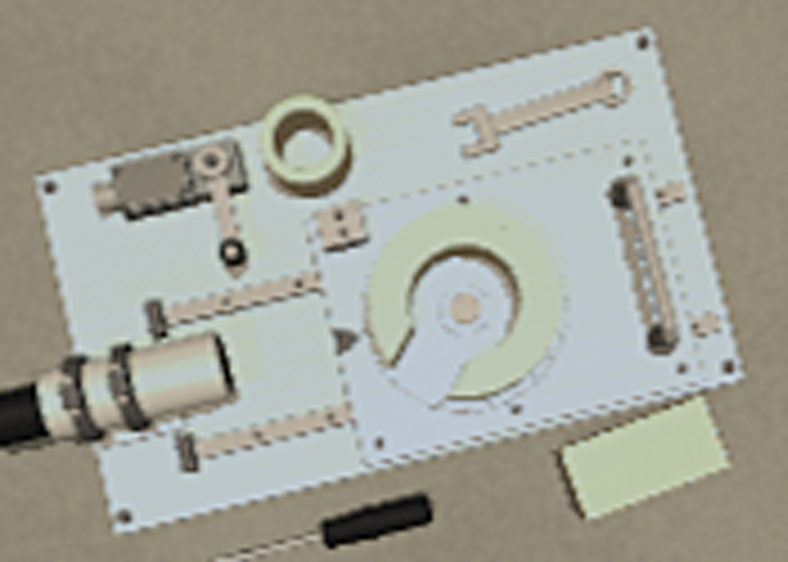

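The crop shows the slot lips near (390,365) and (452,397) on the outer rim, the pointer near (345,341) and the handle along (625,190)–(660,340). The roller is at (232,253) and the striker at (342,225).

```bash
cat > m3.py <<'E'
from h import *
import pickle
c=pickle.load(open('top.pkl','rb')); im=c['image'].astype(int)
yaw=0.2369;ex=np.array([np.cos(yaw),np.sin(yaw)]);ey=np.array([-ex[1],ex[0]]);O=np.array([620.1,112.6])-45*ex
B=lambda p:np.array([(p[:2]-O)@ex,(p[:2]-O)@ey]).round(1)
px=lambda a,b,z:onz(c,a/4.5+150-.4,b/4.5+115-.4,z)
print('O',O)
g=((im[...,1]-im[...,2]>8)&(im[...,1]>140)&(im[...,1]>=im[...,0]+3)).astype(np.uint8)*255
n,l,st,ce=cv2.connectedComponentsWithStats(g);k=[i for i in range(1,n) if abs(ce[i]-[253,182]).max()<14 and st[i,4]>200];print(st[k],ce[k])
cs=max(cv2.findContours((l==k[0]).astype(np.uint8),0,1)[0],key=len)
hull=cv2.convexHull(cs)[:,0]
Q=np.array([onz(c,u,v,122)[:2] for u,v in hull]);
A=np.c_[2*Q,np.ones(len(Q))];s=np.linalg.lstsq(A,(Q**2).sum(1),rcond=None)[0];print('ctr',s[:2],B(s[:2]),'r',np.sqrt(s[2]+s[:2]@s[:2]))
for nm,a,b,z in [('lip1',388,365,122),('lip2',447,398,122),('ptr',357,341,57),('striker',342,225,82),('handle1',627,190,105),('handle2',663,340,105),('roller',232,253,76),('tubeface',228,368,88),('sleeve',305,145,75),('hub',211,160,71)]:
    p=px(a,b,z);print(nm,p.round(1),B(p))
E
python3 m3.py
```

```text
O [576.3568417  102.03893464]
[[231 160  45  43 859]] [[254.443539   178.64842841]]
ctr [592.9828727   50.28850361] [  4.  -54.2] r 72.63790777300248
lip1 [543.5 108.8 122. ] [-30.3  14.3]
lip2 [518.9  65.5 122. ] [-64.5 -22.1]
ptr [567.  136.3  57. ] [-1.1 35.5]
striker [654.4 146.   82. ] [86.2 24.4]
handle1 [676.1 -71.3 105. ] [  56.2 -191.9]
handle2 [562.  -96.5 105. ] [ -60.5 -189.6]
roller [634.2 231.3  76. ] [ 86.5 112.1]
tubeface [544.5 232.   88. ] [ -0.5 133.8]
sleeve [718.6 175.3  75. ] [155.4  37.9]
hub [708.1 248.9  71. ] [162.5 111.9]
```

Request:
move_arm(dp=[[36, -43, 3], [36, -43, 3], [36, -43, 3], [36, -43, 3], [36, -43, 3], [36, -43, 3], [36, -43, 3], [36, -43, 3], [36, -43, 3], [36, -43, 3]], rotation=[[0, 0, -0.021], [0, 0, -0.021], [0, 0, -0.021], [0, 0, -0.021], [0, 0, -0.021], [0, 0, -0.021], [0, 0, -0.021], [0, 0, -0.021], [0, 0, -0.021], [0, 0, -0.021]], hand=[0, 0, 0, 0, 0, 0, 0, 0, 0, 0], newtons=5)

```text
clock: 1.35
eef_pos: [533.8, 90.5, 235.4]
eef_rot: [-3.141, -0.0, 2.611]
wrist_force: [0.5, 1.4, 0.1]
finger_gap: 0.6
finger_force: 0.0
```

```bash
cat >> h.py <<'E'
from scipy.spatial.transform import Rotation as Ro
yaw=0.2369;ex=np.array([np.cos(yaw),np.sin(yaw)]);ey=np.array([-ex[1],ex[0]]);O=np.array([576.36,102.04])
B=lambda p:np.array([(np.asarray(p)[:2]-O)@ex,(np.asarray(p)[:2]-O)@ey]).round(1)
W=lambda x,y:O+x*ex+y*ey
def wrist(f):
    s=manip.read_state(); c=snap('wrist',f)
    T=np.eye(4);T[:3,:3]=Ro.from_euler('xyz',s['eef_rot']).as_matrix();T[:3,3]=s['eef_pos']
    M=T@np.array(c['mount']); c['R']=M[:3,:3].T; c['t']=-M[:3,:3].T@M[:3,3]
    import pickle; pickle.dump(c,open('wrist.pkl','wb'))
    print(s['clock'],s['eef_pos'].round(1),s['eef_rot'].round(3),s['finger_gap'],s['wrist_force'].round(1),'bench',B(s['eef_pos']))
    return c
E
python3 - <<'E'
from h import *
c=wrist('w1.png');print(c['fx'],-c['R'].T@c['t'])
E
```

```text
1.35 [533.8  90.5 235.4] [-3.141 -0.     2.611] 0.5630288157528823 [0.5 1.4 0.1] bench [-44.1  -1.3]
317.5553098649181 [465.14605089 130.38159065 413.63206266]
```

View pics/w1.png

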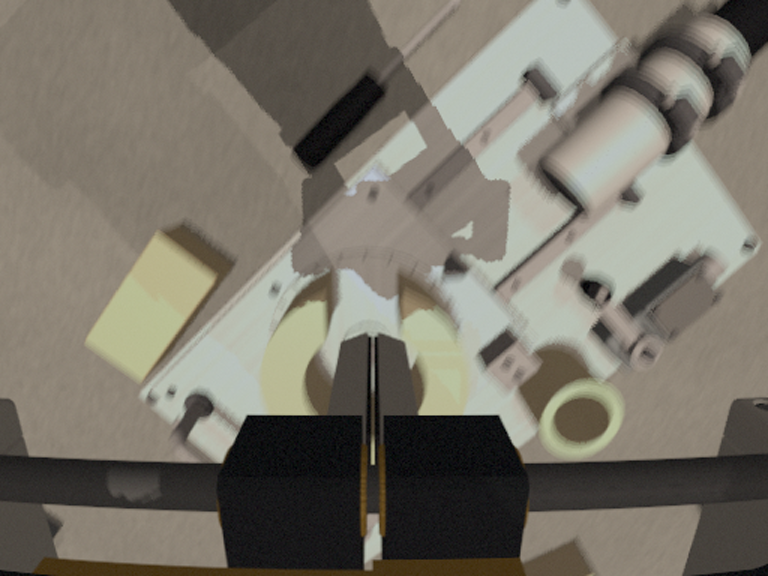

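The wrist view shows the slot between (329,280) and (401,282), almost straight under the fingers. The ring's outer edges are at x≈262 and x≈470.

```bash
python3 - <<'E'
from h import *
import pickle
c=pickle.load(open('wrist.pkl','rb'))
for nm,u,v,z in [('Lout',330,278,122),('Lin',328,340,122),('Rout',400,282,122),('Rin',402,338,122),('ringL',262,375,122),('ringR',470,375,122),('tubeL',545,165,88),('ptr',470,270,57),('roller',597,290,76),('sleeve',582,418,75)]:
    p=onz(c,u/1.5,v/1.5,z);print(nm,p.round(1),B(p))
for q in (0.058,0.062):
    a=np.r_[W(0,-110+1000*q),122]
    print(q,a, [ (proj(c,a+72*np.r_[np.cos(t),np.sin(t),0])*1.5).round(0) for t in np.radians([60,150,240])])
E
```

```text
Lout [518.4  68.3 122. ] [-64.3 -19.2]
Lin [553.6  44.9 122. ] [-35.5 -50.2]
Rout [543.1 105.3 122. ] [-31.6  10.9]
Rin [577.   87.6 122. ] [ -2.8 -14.2]
ringL [552.7  -7.3 122. ] [ -48.7 -100.8]
ringR [623.9 114.1 122. ] [49.   0.6]
tubeL [530.6 226.9  88. ] [-15.2 132.2]
ptr [579.5 151.2  57. ] [14.6 47. ]
roller [635.9 226.4  76. ] [ 87.1 106.9]
sleeve [732.5 173.7  75. ] [168.6  33. ]
0.058 [588.56389775  51.4923504  122.        ] [array([470., 376.]), array([362., 273.]), array([258., 377.])]
0.062 [587.62513639  55.38063114 122.        ] [array([475., 372.]), array([367., 269.]), array([262., 373.])]
```

Request:
move_arm(dp=[[5, -8, 0], [0, 0, -40], [0, 0, -40], [0, 0, -30], [0, 0, -25], [0, 0, -25], [0, 0, 0], [0, 0, 0], [0, 0, 0], [0, 0, 0]], rotation=[[0, 0, 0], [0, 0, 0], [0, 0, 0], [0, 0, 0], [0, 0, 0], [0, 0, 0], [0, 0, 0], [0, 0, 0], [0, 0, 0], [0, 0, 0]], hand=[0, 0, 0, 0, 0, 0, 0.1, 0.2, 0.25, 0.25], newtons=5)

```text
clock: 2.65
eef_pos: [538.2, 84.0, 76.2]
eef_rot: [3.141, 0.001, 2.612]
wrist_force: [-1.5, -1.8, 1.1]
finger_gap: 23.3
finger_force: 1.1
```

Request:
move_arm(dp=[[2.9, 4.2, 0], [3.2, 4.0, 0], [3.5, 3.6, 0], [3.9, 3.4, 0], [4.1, 3.0, 0], [4.4, 2.6, 0], [4.6, 2.2, 0], [4.7, 1.9, 0], [4.9, 1.4, 0], [0, 0, 0]], rotation=[[0, 0, -0.0893], [0, 0, -0.0893], [0, 0, -0.0893], [0, 0, -0.0893], [0, 0, -0.0893], [0, 0, -0.0893], [0, 0, -0.0893], [0, 0, -0.0893], [0, 0, -0.0893], [0, 0, 0]], hand=[0.25, 0.25, 0.25, 0.25, 0.25, 0.25, 0.25, 0.25, 0.25, 0.25])

```text
clock: 3.9
eef_pos: [574.2, 110.5, 75.6]
eef_rot: [3.141, -0.0, 1.809]
wrist_force: [0.2, -0.0, 0.7]
finger_gap: 23.3
finger_force: 0.0
```

Request:
move_arm(dp=[[0, 0, 0], [0, 0, 0]], rotation=[[0, 0, 0], [0, 0, 0]], hand=[0.3, 0.3])

```text
clock: 4.15
eef_pos: [574.1, 110.4, 75.6]
eef_rot: [3.141, -0.0, 1.809]
wrist_force: [0.9, 1.8, -1.0]
finger_gap: 24.5
finger_force: 5.0
```

Request:
move_arm(dp=[[0, 0, 0], [0, 0, 0], [0, 0, 30], [0, 0, 40], [0, 0, 50], [0, 0, 50], [0, 0, 0], [0, 0, 0]], rotation=[[0, 0, 0], [0, 0, 0], [0, 0, 0], [0, 0, 0], [0, 0, 0], [0, 0, 0], [0, 0, 0], [0, 0, 0]], hand=[0.1, 0.1, 0.1, 0, 0, 0, 0, 0])

```text
clock: 5.15
eef_pos: [573.8, 110.3, 244.6]
eef_rot: [-3.141, -0.0, 1.808]
wrist_force: [-0.2, 0.2, 0.3]
finger_gap: 0.8
finger_force: 0.0
```

```bash
python3 - <<'E'
from h import *
c=wrist('w2.png')
im=c['image'][100:300,130:370,::-1]
cv2.imwrite('pics/w2c.png',cv2.resize(im,None,fx=3,fy=3,interpolation=cv2.INTER_CUBIC))
E
```

```text
5.15 [573.8 110.3 244.6] [-3.141 -0.     1.808] 0.7858471936243365 [-0.2  0.2  0.3] bench [-0.5  8.6]
```

View pics/w2c.png

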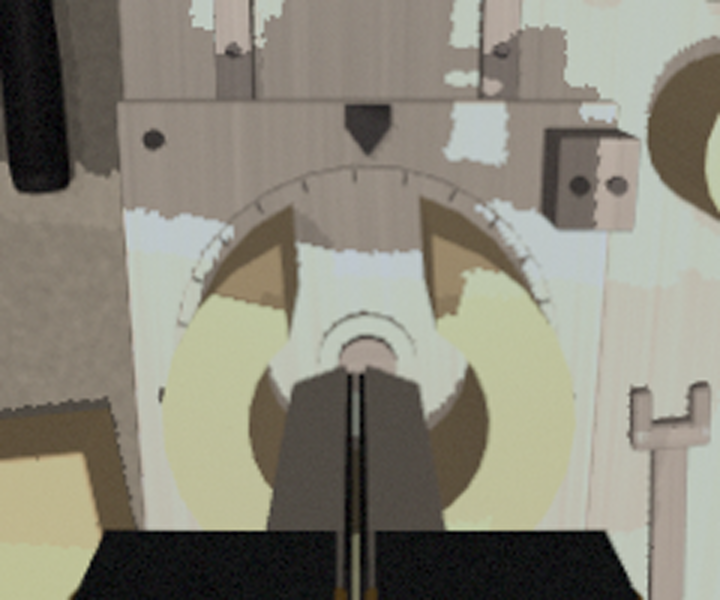

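The pointer tip is at (368,153). The slot's outer top lips are at (295,205) and (420,197), so the slot looks slightly left of the pointer. I compute the angle.

```bash
python3 - <<'E'
from h import *
import pickle
c=pickle.load(open('wrist.pkl','rb'))
im=c['image'].astype(int)
P=lambda a,b,z:onz(c,(a+.5)/3-.5+130,(b+.5)/3-.5+100,z)
D={}
for nm,a,b,z in [('tip',368,154,57),('Lo',295,205,122),('Li',288,340,122),('Ro',420,197,122),('Ri',438,318,122),('ringL',162,420,122),('ringR',574,410,122),('holder',368,350,64),('LoB',297,237,54),('RoB',423,250,54),('strikL',545,180,82),('strikR',637,180,82)]:
    D[nm]=B(P(a,b,z));print(nm,D[nm])
# row scans of ring edges: ivory mask
g=(im[...,0]-im[...,2]>18)&(im[...,1]>110)
for v in range(200,270,6):
    xs=np.nonzero(g[v,175:330])[0]+175
    if len(xs):
        d=np.diff(xs);k=d.argmax(); print(v,B(onz(c,xs[0],v,122)),B(onz(c,xs[k],v,122)),B(onz(c,xs[k+1],v,122)),B(onz(c,xs[-1],v,122)))
E
```

```text
tip [ 4.2 32.1]
Lo [-20.1  25.5]
Li [-23.2 -20.6]
Ro [20.1 28.1]
Ri [ 26.9 -12.8]
ringL [-67.3 -50. ]
ringR [ 74.7 -46.2]
holder [  4.5 -45.7]
LoB [-23.9  -1.6]
RoB [26.4 -6.9]
strikL [68.2 26.6]
strikR [102.   26.8]
200 [-50.5  -6.9] [-25.6  -6.9] [27.1 -6.9] [59.  -6.9]
206 [-54.8 -13.2] [-23.7 -13.2] [ 26.3 -13.1] [ 63.4 -13.1]
212 [-59.1 -19.6] [-23.8 -19.5] [ 29.4 -19.5] [ 66.8 -19.5]
218 [-61.5 -26.1] [ 11.4 -25.9] [ 36.7 -25.9] [ 69.2 -26. ]
224 [-63.9 -32.6] [-30.2 -32.5] [ 40.  -32.4] [ 71.7 -32.5]
230 [-66.3 -39.2] [-35.5 -39.1] [ 43.3 -39. ] [ 73.2 -39.1]
236 [-76.1 -45.9] [-37.7 -45.8] [ 29.1 -45.7] [ 74.7 -45.8]
242 [-75.5 -52.7] [-38.  -52.5] [ 45.9 -52.5] [ 81.4 -52.6]
248 [-77.  -59.6] [-37.1 -59.3] [ 45.2 -59.3] [ 83.  -59.5]
254 [-77.5 -66.5] [-35.3 -66.3] [ 43.4 -66.2] [ 82.5 -66.5]
260 [-78.  -73.6] [-32.3 -73.3] [ 40.5 -73.2] [ 83.  -73.5]
266 [-78.5 -80.7] [-30.4 -80.4] [ 35.4 -80.3] [ 69.6 -80.5]
```

```bash
python3 - <<'E'
from h import *
im=cv2.imread('pics/raw_w2.png')[140:235,205:300]
im=cv2.convertScaleAbs(cv2.resize(im,None,fx=6,fy=6,interpolation=cv2.INTER_CUBIC),alpha=1.2)
for i in range(0,95,10): cv2.putText(im,str(205+i),(i*6,10),0,.35,(0,0,255));cv2.putText(im,str(140+i),(0,i*6+4),0,.35,(0,0,255))
cv2.imwrite('pics/w2d.png',im)
E
```

```text
(no output)
```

View pics/w2d.png

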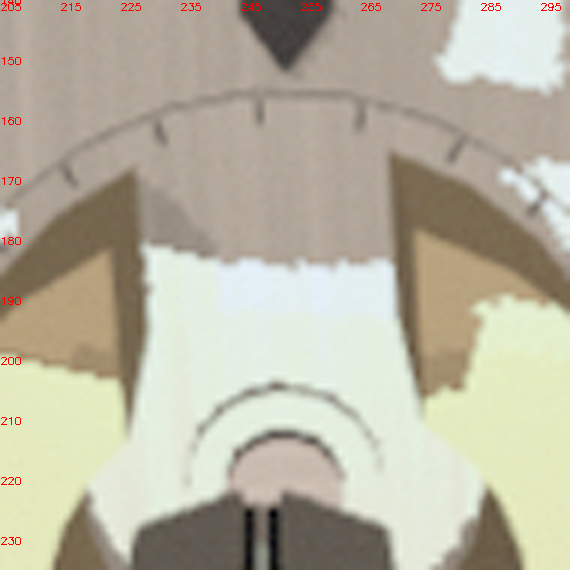

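The close crop gives, in raw pixels:
- pointer tip (252.8,152)
- slot bottom corners (227.5,168) and (270,165.3)
- slot top lips (223.3,181.2) and (274.3,178)

The slot is still about 4° left of the pointer.

```bash
python3 - <<'E'
from h import *
import pickle
c=pickle.load(open('wrist.pkl','rb'))
f=lambda a,b,z:B(onz(c,a/6+205-.4,b/6+140-.4,z))
L,R=f(110,247,122),f(416,228,122);l,r=f(135,168,54),f(390,152,54);t=f(287,72,57)
Li,Ri=f(129,437,122),f(424,408,122)
print('top',L,R,(L+R)/2,np.linalg.norm(R-L),'inner',Li,Ri,'bot',l,r,(l+r)/2,np.linalg.norm(l-r),'tip',t)
ax=t-[0,84]
for m in((L+R)/2,(l+r)/2):print(ax,np.degrees(np.arctan2(*(m-ax))))
for a,b in((L,R),(l,r)):d=b-a;print('chord tilt',np.degrees(np.arctan2(d[1],d[0])))
E
```

```text
top [-25.2  12.8] [24.5 16. ] [-0.35 14.4 ] 49.80291156147399 inner [-22.7 -20. ] [ 26.6 -14.8] bot [-25.5  11.9] [24.7 15.1] [-0.4 13.5] 50.30188863253546 tip [ 4.3 31.4]
[  4.3 -52.6] -3.9701318877523373
[  4.3 -52.6] -4.06713625824835
chord tilt 3.6839791246848845
chord tilt 3.6473856524568657
```

Request:
move_arm(dp=[[0, 0, -50], [0, 0, -50], [0, 0, -40], [0, 0, -29], [0, 0, 0], [0, 0, 0], [0, 0, 0], [2, 0.5, 0], [2, 0.5, 0], [0, 0, 0]], rotation=[[0, 0, 0.068], [0, 0, 0], [0, 0, 0], [0, 0, 0], [0, 0, 0], [0, 0, 0], [0, 0, 0], [0, 0, -0.034], [0, 0, -0.034], [0, 0, 0]], hand=[0, 0, 0, 0, 0.2, 0.3, 0.3, 0.3, 0.3, 0.3])

```text
clock: 6.45
eef_pos: [578.9, 111.5, 77.6]
eef_rot: [3.139, 0.0, 1.806]
wrist_force: [-0.6, 0.7, 5.9]
finger_gap: 25.5
finger_force: 5.0
```

Request:
move_arm(dp=[[0, 0, 0], [0, 0, 0], [0, 0, 0], [0, 0, 30], [0, 0, 40], [0, 0, 50], [0, 0, 50], [0, 0, 0], [0, 0, 0]], rotation=[[0, 0, 0], [0, 0, 0], [0, 0, 0], [0, 0, 0], [0, 0, 0], [0, 0, 0], [0, 0, 0], [0, 0, 0], [0, 0, 0]], hand=[0.3, 0.1, 0.1, 0.1, 0, 0, 0, 0, 0])

```text
clock: 7.58
eef_pos: [577.8, 111.4, 245.5]
eef_rot: [-3.14, -0.0, 1.808]
wrist_force: [-0.5, -1.0, -0.8]
finger_gap: 0.3
finger_force: 0.0
```

```bash
python3 - <<'E'
from h import *
c=wrist('w3.png')
im=c['image'][130:235,200:305,::-1]
im=cv2.convertScaleAbs(cv2.resize(im,None,fx=5.5,fy=5.5,interpolation=cv2.INTER_CUBIC),alpha=1.2)
cv2.imwrite('pics/w3d.png',im)
E
```

```text
7.575 [577.8 111.4 245.5] [-3.14  -0.     1.808] 0.3017012555992335 [-0.5 -1.  -0.8] bench [3.6 8.7]
```

View pics/w3d.png

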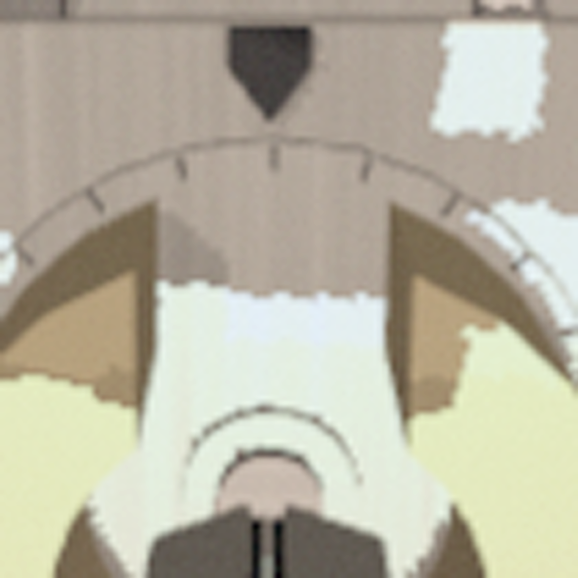

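The pointer tip is at (270,120). The slot's bottom corners are at (157,200) and (390,202), and its top lips at (135,272) and (412,273), so it is nearly square.

```bash
python3 - <<'E'
from h import *
import pickle
c=pickle.load(open('wrist.pkl','rb'))
f=lambda a,b,z:B(onz(c,a/5.5+200-.4,b/5.5+130-.4,z))
L,R=f(135,272,122),f(412,273,122);l,r=f(157,200,54),f(390,202,54);t=f(270,120,57)
print(L,R,l,r,t)
ax=t-[0,84]
for m in((L+R)/2,(l+r)/2):print(ax,np.degrees(np.arctan2(*(m-ax))))
for a,b in((L,R),(l,r)):d=b-a;print('chord tilt',np.degrees(np.arctan2(d[1],d[0])))
s=manip.read_state()['eef_pos']
h=ax-[0,145];print('handle W',W(*h),'delta',W(*h)-s[:2])
E
```

```text
[-19.9  14.4] [29.3 14.2] [-20.2  13.8] [30.  13.4] [ 4.1 31.6]
[  4.1 -52.4] 0.5153904121249582
[  4.1 -52.4] 0.6944602875497753
chord tilt -0.23290838992052443
chord tilt -0.4565304140990492
handle W [626.67336114 -88.88442403] delta [  48.987932   -200.21437645]
```

Request:
move_arm(dp=[[5.4, -22.2, 0], [5.4, -22.2, 0], [5.4, -22.2, 0], [5.4, -22.2, 0], [5.4, -22.2, 0], [5.4, -22.2, 0], [5.4, -22.2, 0], [5.4, -22.2, 0], [5.4, -22.2, 0], [0, 0, 0]], rotation=[[0, 0, -0.1745], [0, 0, -0.1745], [0, 0, -0.1745], [0, 0, -0.1745], [0, 0, -0.1745], [0, 0, -0.1745], [0, 0, -0.1745], [0, 0, -0.1745], [0, 0, -0.1745], [0, 0, 0]], hand=[0.6, 0.6, 0.6, 0.6, 0.6, 0.6, 0.6, 0.6, 0.6, 0.6])

```text
clock: 8.88
eef_pos: [626.4, -89.5, 244.6]
eef_rot: [-3.141, 0.002, 0.236]
wrist_force: [-0.8, 0.1, 0.4]
finger_gap: 56.5
finger_force: 0.0
```

Request:
move_arm(dp=[[0, 0, -40], [0, 0, -40], [0, 0, -40], [0, 0, -20], [0, 0, -19], [0, 0, 0], [0, 0, 0], [0, 0, 0], [0, 0, 0]], rotation=[[0, 0, 0], [0, 0, 0], [0, 0, 0], [0, 0, 0], [0, 0, 0], [0, 0, 0], [0, 0, 0], [0, 0, 0], [0, 0, 0]], hand=[0.6, 0.6, 0.6, 0.6, 0.6, 0.3, 0.1, 0.1, 0.1], newtons=15)

```text
clock: 10.0
eef_pos: [626.9, -88.5, 88.1]
eef_rot: [3.141, -0.001, 0.238]
wrist_force: [0.4, 0.5, 0.5]
finger_gap: 20.2
finger_force: 0.0
```

Request:
move_arm(dp=[[0, 0, 0], [0, 0, 0], [0, 0, 0], [0, 0, 0]], rotation=[[0, 0, 0], [0, 0, 0], [0, 0, 0], [0, 0, 0]], hand=[0, 0, 0, 0])

```text
clock: 10.5
eef_pos: [626.9, -88.8, 87.8]
eef_rot: [3.141, -0.001, 0.237]
wrist_force: [1.3, -4.8, 4.6]
finger_gap: 11.3
finger_force: 15.0
```

```bash
python3 -c "
from h import *
print(B(manip.read_state()['eef_pos']))"
```

```text
[   4.4 -197.3]
```

Request:
move_arm(dp=[[-2.35, 9.72, 0], [-2.35, 9.72, 0], [-2.35, 9.72, 0], [-2.35, 9.72, 0], [-2.35, 9.72, 0], [-2.35, 9.72, 0], [-0.7, 2.9, 0], [-0.7, 2.9, 0], [0, 0, 0], [0, 0, 0]], rotation=[[0, 0, 0], [0, 0, 0], [0, 0, 0], [0, 0, 0], [0, 0, 0], [0, 0, 0], [0, 0, 0], [0, 0, 0], [0, 0, 0], [0, 0, 0]], hand=[0, 0, 0, 0, 0, 0, 0, 0, 0, 0])

```text
clock: 11.75
eef_pos: [611.4, -24.6, 87.8]
eef_rot: [3.141, -0.001, 0.238]
wrist_force: [0.3, -5.1, 5.1]
finger_gap: 11.3
finger_force: 15.0
```

```bash
python3 - <<'E'
from h import *
print(B(manip.read_state()['eef_pos']))
c=snap('top','t2.png'); import pickle; pickle.dump(c,open('top2.pkl','wb'))
u,v=proj(c,np.r_[W(100,80),70]).astype(int);print(u,v)
a=cv2.imread('pics/raw_t2.png')[v-40:v+40,u-50:u+50]
cv2.imwrite('pics/t2c.png',cv2.resize(a,None,fx=7,fy=7,interpolation=cv2.INTER_CUBIC))
E
```

```text
[   4.4 -131.3]
209 165
```

View pics/t2c.png

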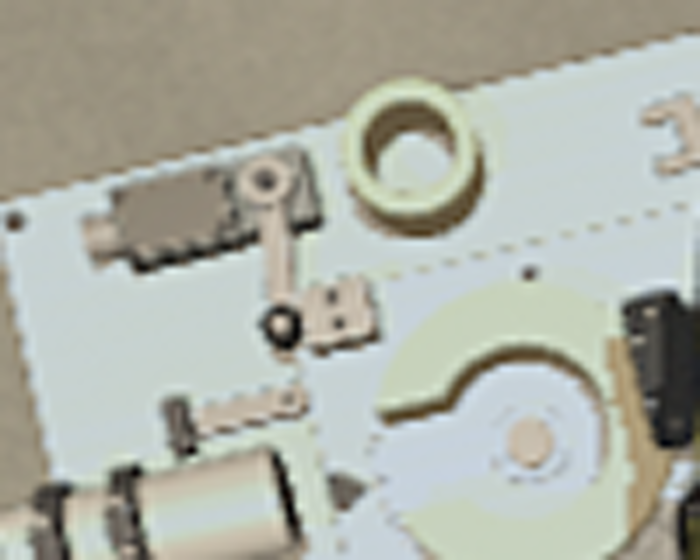

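The roller now touches the striker. The lever runs from the pivot at (268,182) to the roller at (282,327), deflected by about 8° (0.14 rad). I measure the roller's displacement against the first top image.

```bash
cat > roll.py <<'E'
from h import *
import pickle,sys
def roller(c):
    im=c['image'].astype(float).max(2)
    best=None
    u,v=proj(c,np.r_[W(88,125),76]).astype(int)
    w=np.clip(110-im[v-14:v+15,u-14:u+15],0,None)
    n,l,st,ce=cv2.connectedComponentsWithStats((w>0).astype(np.uint8))
    out=[]
    for i in range(1,n):
        m=w*(l==i); ys,xs=np.mgrid[:29,:29]; p=B(onz(c,u-14+(m*xs).sum()/m.sum(),v-14+(m*ys).sum()/m.sum(),76)); out.append((p,st[i,4]))
    return [o for o in out if o[1]>3]
def striker_ring(c): pass
for f in sys.argv[1:]: print(f,roller(pickle.load(open(f,'rb'))))
E
python3 roll.py top.pkl top2.pkl
```

```text
top.pkl [(array([133.7, 143.8]), np.int32(36)), (array([133. ,  97.6]), np.int32(4)), (array([ 85.4, 111.2]), np.int32(24)), (array([ 56.8, 178.8]), np.int32(12))]
top2.pkl [(array([133.6, 145.3]), np.int32(31)), (array([133. ,  98.6]), np.int32(6)), (array([ 84.7, 118.8]), np.int32(22)), (array([70.3, 91.2]), np.int32(8)), (array([ 56.4, 178.3]), np.int32(7))]
```

Request:
move_arm(dp=[[-0.94, 3.89, 0], [-0.94, 3.89, 0], [-0.7, 2.92, 0], [0, 0, 0], [0, 0, 0], [0, 0, 0]], rotation=[[0, 0, 0], [0, 0, 0], [0, 0, 0], [0, 0, 0], [0, 0, 0], [0, 0, 0]], hand=[0, 0, 0, 0, 0, 0])

```text
clock: 12.55
eef_pos: [608.9, -14.0, 87.8]
eef_rot: [3.141, -0.001, 0.237]
wrist_force: [1.2, -5.7, 5.3]
finger_gap: 11.0
finger_force: 15.0
```

```bash
python3 - <<'E'
from h import *
print(B(manip.read_state()['eef_pos']))
import pickle; c=snap('top','t3.png'); pickle.dump(c,open('top3.pkl','wb'))
E
python3 roll.py top3.pkl
```

```text
[   4.4 -120.4]
top3.pkl [(array([133.6, 147. ]), np.int32(29)), (array([132.9, 100.3]), np.int32(8)), (array([ 86.8, 129.1]), np.int32(22)), (array([ 70.8, 100.2]), np.int32(10)), (array([ 56.3, 178.4]), np.int32(7))]
```

Request:
move_arm(dp=[[0, 0, 0], [0, 0, 0], [0, 0, 0], [0, 0, 30], [0, 0, 40], [0, 0, 50], [0, 0, 37], [-12, 49, 0], [-12, 49, 0], [0, 0, 0]], rotation=[[0, 0, 0], [0, 0, 0], [0, 0, 0], [0, 0, 0], [0, 0, 0], [0, 0, 0], [0, 0, 0], [0, 0, 0], [0, 0, 0], [0, 0, 0]], hand=[0.3, 0.5, 0.5, 0.5, 0.5, 0.5, 0.5, 0.5, 0.5, 0.5])

```text
clock: 13.85
eef_pos: [583.9, 87.2, 244.6]
eef_rot: [-3.141, -0.0, 0.241]
wrist_force: [-0.3, 0.6, 0.0]
finger_gap: 47.2
finger_force: 0.0
```

```bash
python3 - <<'E'
from h import *
c=wrist('w4.png')
for p in [(88,130,76),(160,111,71),(4,31.6+78,57),(85,130,82)]: print(p,proj(c,np.r_[W(*p[:2]),p[2]]).round(0))
u,v=proj(c,np.r_[W(110,115),75]).astype(int)
u0=int(np.clip(u-60,0,392));v0=int(np.clip(v-45,0,294));print(u0,v0)
a=cv2.imread('pics/raw_w4.png')[v0:v0+90,u0:u0+120]
cv2.imwrite('pics/w4c.png',cv2.resize(a,None,fx=6,fy=6,interpolation=cv2.INTER_CUBIC))
E
```

```text
13.85 [583.9  87.2 244.6] [-3.141 -0.     0.241] 47.21136630198227 [-0.3  0.6  0. ] bench [  3.8 -16.2]
(88, 130, 76) [112.  98.]
(160, 111, 71) [126.  27.]
(4, 109.6, 57) [142. 171.]
(85, 130, 82) [110. 101.]
64 31
```

View pics/w4c.png

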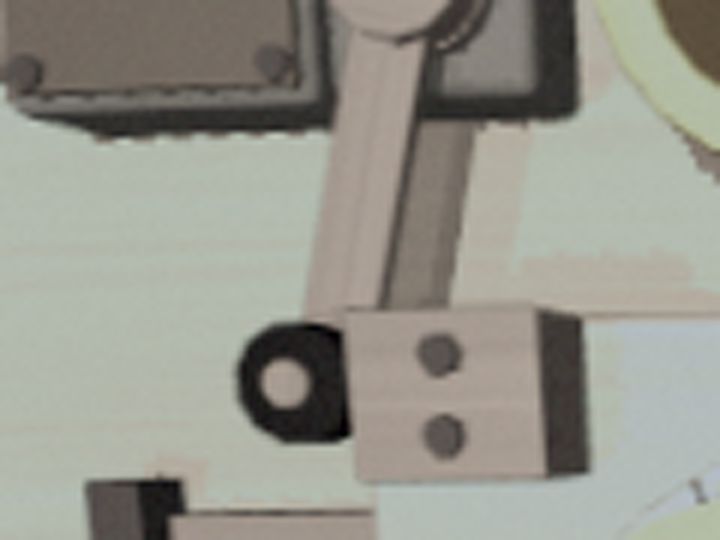

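The lever edges run from (348,30) to (308,310) and from (425,45) to (380,300). The roller pin is at (287,383) and the striker's front edge is (347,310)–(358,478). I compute the lever angle from these.

```bash
cat > lev.py <<'E'
from h import *
import pickle
c=pickle.load(open('wrist.pkl','rb'))
f=lambda a,b,z:B(onz(c,a/6+64-.4,b/6+31-.4,z))
def ang(a,b): d=b-a; return np.arctan2(d[1],-d[0])
print('edge angles',ang(f(348,30,70),f(308,310,70)),ang(f(425,45,70),f(380,300,70)))
print('striker edge tilt',ang(f(358,478,82),f(347,310,82))-np.pi, f(347,310,82),f(358,478,82))
p=f(287,383,76);print('pin',p,f(287,383,72))
E
python3 lev.py
```

```text
edge angles 0.2289640163376588 0.25318865928356965
striker edge tilt -6.265643247122184 [103.4 115.6] [ 74.9 116.1]
pin [ 91.5 130. ] [ 91.6 131.7]
```

Request:
move_arm(dp=[[12.5, -50.5, 0], [12.5, -50.5, 0], [0, 0, -40], [0, 0, -40], [0, 0, -40], [0, 0, -20], [0, 0, -17], [0, 0, 0], [0, 0, 0], [0, 0, 0]], rotation=[[0, 0, 0], [0, 0, 0], [0, 0, 0], [0, 0, 0], [0, 0, 0], [0, 0, 0], [0, 0, 0], [0, 0, 0], [0, 0, 0], [0, 0, 0]], hand=[0.5, 0.5, 0.5, 0.5, 0.5, 0.5, 0.5, 0.2, 0, 0])

```text
clock: 15.15
eef_pos: [610.0, -16.7, 88.4]
eef_rot: [3.141, -0.001, 0.238]
wrist_force: [1.1, 0.3, 0.8]
finger_gap: 20.4
finger_force: 0.0
```

Request:
move_arm(dp=[[0, 0, 0], [0, 0, 0], [0, 0, 0]], rotation=[[0, 0, 0], [0, 0, 0], [0, 0, 0]], hand=[0, 0, 0])

```text
clock: 15.52
eef_pos: [609.9, -16.2, 88.2]
eef_rot: [-3.141, -0.001, 0.238]
wrist_force: [-1.6, 3.9, 6.8]
finger_gap: 11.1
finger_force: 15.0
```

```bash
python3 -c "
from h import *
print(B(manip.read_state()['eef_pos']))"
```

```text
[   4.9 -122.8]
```

Request:
move_arm(dp=[[-0.7, 2.9, 0], [-0.7, 2.9, 0], [-0.7, 2.9, 0], [-0.1, 0.4, 0], [0, 0, 0], [0, 0, 0], [0, 0, 0]], rotation=[[0, 0, 0], [0, 0, 0], [0, 0, 0], [0, 0, 0], [0, 0, 0], [0, 0, 0], [0, 0, 0]], hand=[0, 0, 0, 0, 0, 0, 0])

```text
clock: 16.4
eef_pos: [608.2, -9.0, 88.2]
eef_rot: [3.139, -0.002, 0.237]
wrist_force: [2.1, -8.6, 3.3]
finger_gap: 11.6
finger_force: 15.0
```

```bash
python3 - <<'E'
from h import *
print(B(manip.read_state()['eef_pos']))
import pickle; c=snap('top','t4.png'); pickle.dump(c,open('top4.pkl','wb'))
E
python3 roll.py top4.pkl
```

```text
[   4.9 -115.4]
top4.pkl [(array([133.5, 148.1]), np.int32(27)), (array([133.1, 102.6]), np.int32(9)), (array([ 88.6, 135.3]), np.int32(22)), (array([ 70.6, 103.7]), np.int32(10)), (array([ 56.3, 178.3]), np.int32(8))]
```

Request:
move_arm(dp=[[-0.2, 1, 0], [0, 0, 0], [0, 0, 0]], rotation=[[0, 0, 0], [0, 0, 0], [0, 0, 0]], hand=[0, 0, 0])

```text
clock: 16.82
eef_pos: [608.0, -8.1, 88.2]
eef_rot: [3.139, -0.002, 0.237]
wrist_force: [2.2, -9.1, 3.3]
finger_gap: 11.2
finger_force: 15.0
```

Request:
move_arm(dp=[[0, 0, 0], [0, 0, 0], [0, 0, 0], [0, 0, 30], [0, 0, 40], [0, 0, 50], [0, 0, 37], [-12, 49, 0], [-12, 49, 0], [0, 0, 0]], rotation=[[0, 0, 0], [0, 0, 0], [0, 0, 0], [0, 0, 0], [0, 0, 0], [0, 0, 0], [0, 0, 0], [0, 0, 0], [0, 0, 0], [0, 0, 0]], hand=[0.3, 0.5, 0.5, 0.5, 0.5, 0.5, 0.5, 0.5, 0.5, 0.5])

```text
clock: 18.08
eef_pos: [582.5, 94.3, 244.6]
eef_rot: [-3.141, -0.0, 0.241]
wrist_force: [-0.4, 0.8, -0.2]
finger_gap: 46.9
finger_force: 0.0
```

```bash
python3 - <<'E'
from h import *
c=wrist('w5.png')
u,v=proj(c,np.r_[W(100,115),75]).astype(int)
u0=int(np.clip(u-60,0,392));v0=int(np.clip(v-45,0,294))
u,v=proj(c,np.r_[W(110,115),75]).astype(int)
u0=int(np.clip(u-60,0,392));v0=int(np.clip(v-45,0,294));print(u0,v0)
a=cv2.imread('pics/raw_w5.png')
crop=a[v0:v0+90,u0:u0+130]
cv2.imwrite('pics/w5c.png',cv2.resize(crop,None,fx=6,fy=6,interpolation=cv2.INTER_CUBIC))
E
```

```text
18.075 [582.5  94.3 244.6] [-3.141 -0.     0.241] 46.93097363068085 [-0.4  0.8 -0.2] bench [ 4.1 -9. ]
70 31
```

View pics/w5c.png

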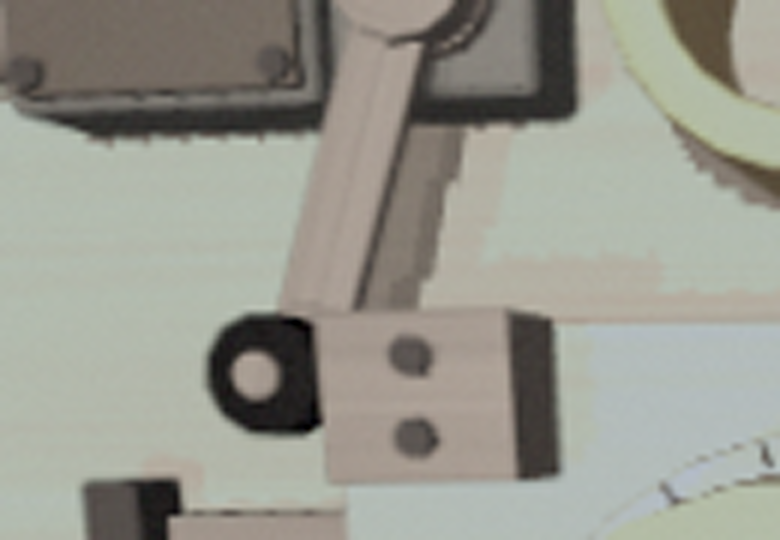

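The roller pin is at (256,375). The lever edges run from (340,60) to (283,305) and from (421,45) to (354,305), and the striker's front edge is (317,315)–(327,480). Lever deflection has clearly grown.

```bash
python3 - <<'E'
from h import *
import pickle
def prep(F,u0,k):
    c=pickle.load(open('wrist.pkl','rb'))
    return lambda a,b,z:B(onz(c,a/6+u0-.4,b/6+31-.4,z))
f=prep(0,70,0)
def ang(a,b): d=b-a; return np.arctan2(d[1],-d[0])
print('edges',ang(f(340,60,70),f(283,305,70)),ang(f(421,45,70),f(354,305,70)))
print('striker',f(317,315,82),f(327,480,82),'pin',f(256,375,76))
print('switch screws',f(272,62,53),f(25,72,53))
E
python3 - <<'E'
import sys; sys.path.insert(0,'.')
from h import *
import pickle
import cv2
# auto edge fit of lever in both raw wrist images: light/dark row edges via gradient near picks
def fit(img,u0,e):
    g=cv2.cvtColor(cv2.imread(img),cv2.COLOR_BGR2GRAY).astype(float)
    (a0,b0),(a1,b1)=e; P=[]
    for b in np.arange(135,295,6):
        a=a0+(a1-a0)*(b-b0)/(b1-b0); u=a/6+u0-.4; v=int(round(b/6+31-.4))
        xs=np.arange(int(u)-3,int(u)+5); d=np.abs(np.diff(g[v,xs[0]:xs[-1]+2])); d=np.where(d<4,0,d)
        if d.sum()>0: P.append(((d*(xs+.5)).sum()/d.sum(),v))
    return np.array(P)
import os; os.chdir('.')
s=pickle.load(open('wrist.pkl','rb'))
for img,u0,es in [('pics/raw_w4.png',64,[((348,30),(308,310)),((425,45),(380,300))]),('pics/raw_w5.png',70,[((340,60),(283,305)),((421,45),(354,305))])]:
    out=[]
    for e in es:
        P=fit(img,u0,e); Q=np.array([B(onz(s,*p,70)) for p in P]); k=np.polyfit(Q[:,0],Q[:,1],1); out.append(np.arctan(-k[0]))
    print(img,np.round(out,3),np.mean(out).round(3))
E
```

```text
edges 0.3166448365456334 0.3306483346335021
striker [102.9 121.8] [ 74.8 122.4] pin [ 93.2 136.1]
switch screws [149.8 138.1] [149.7 185.7]
pics/raw_w4.png [0.242 0.257] 0.249
pics/raw_w5.png [0.328 0.342] 0.335
```

```bash
python3 -c "
from cell import manip
print(manip.sign_off())"
```

```text
the job is handed in; nothing more can be done
None
```

The job is handed in after about 18 s of the 67 s allowed. The slot faces the pointer to within about 0.7°, and the carriage stands released at about 139 mm travel (lever about 0.32 rad), just past the 0.30 rad click and well short of the 0.44 rad limit, as measured from the camera images.

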